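# Stir the bead bath with the stirrer from the drawer

### The arm

A 6-joint arm with a two-finger parallel gripper is mounted at the origin on the work surface. World frame = base frame: x ahead of the robot, y to its left, z up, the work surface at z = 0. Lengths are in m, angles in rad, forces in N, time in s.
With the tool pointing down it reaches from about 0.25 to 0.725 m from the base axis. Payload 9.7 kg.
Tool frame: the origin (TCP) lies at the very end of the fingers, on their centre line; the grasp point (between the pads) lies 19 mm behind it; y points along the fingers, z is the direction in which the jaws open and shut, and the axes are right-handed (so a half turn about y gives the same grasp; the last joint's range is limited). The gripper opens to 85 mm and grips with 20 to 120 N. Pads are 22 mm wide; open, the fingers measure 114 mm over their backs; the gripper's body (76 mm by 85 mm) begins 54 mm behind the grasp point. The pads swing forward as they close: fully open they stand 13 mm farther back than shut.
Start: joints at [1.195, 0.087, 0.176, 1.66, 0, 1.571], TCP at [0.202, 0.512, 0.231] pointing down, gripper open.
Joint ranges: [-3.13, 3.13], [-0.85, 1.81], [-1.15, 1.24], [-2.2, 2.28], [-1.44, 1.52], [-3.14, 3.14]. Speed limits (rad/s): [2.22, 2.22, 2.57, 3.14, 3.14, 3.14].

### API

Orientations are given as a rotation vector (axis times angle).
In Python, from station import get_obs, snapshot, get_calibration, close_job, outline_of gives the robot as it stands.
- The arm moves only by the shell command python3 -m crank 'ROWS' [OPENING]. ROWS is a JSON object of lists of equal length, an entry for each row: "travel": the shift along the tool's x, y, z in m, a list of three; "yaw": the turn about the tool's y in units of 10 degrees (1.0 is 10 degrees). A call has 1 to 8 rows; each row is the pose to reach, as a shift and turn from the pose commanded when the call began, along the tool's axes at that moment; what a row does not reach only later rows make up. A row lasts 1/8 s, in which the tool goes at most 62.5 mm and 10.7 degrees, less where a joint would pass 70% of its speed; a pose out of reach is approached as far as the arm can. A call with a gripper value outside its range is refused whole. OPENING is the opening, from 0 (shut) to 1 (fully open), set as the call begins (- or left out, the last holds). The fingers move at their own pace and stop on an object; the grip force is fixed at half the most. Time passes only in rows, so rows that repeat a pose let the fingers close. It gives the time, the measured TCP pose, the force and the opening at its end, in the units of the state.
- get_obs(): the state, without advancing time (a new reading comes with each control period).
- snapshot(name): name is "scene" or "top" or "wrist"; returns (picture, depth): 420x560x3 uint8, red, green, blue; 420x560 float32, m along the optical axis (not along the pixel's ray), 0 where there is no reading.
- get_calibration(name): a dict with "mtx" (3x3 intrinsics, pixels), "extrinsics" (4x4, takes a point from camera to world coordinates); the wrist camera has in their place "T_tool_cam" (4x4, takes a point from camera to tool coordinates, whose origin is the TCP and whose axes are the tool frame's). Camera axes: x right, y up, looking along -z (the intrinsics and any distortion apply to the point x, -y, -z); pixel columns grow to the right and rows downward; lengths in m; the calibration is good to about 2 mm. A picture is of the moment at which its call begins: read the wrist's pose just before it. get_calibration takes no time and is no camera call.
- close_job(): hands the job in, once; it reports no verdict.
Trained networks look in the newest picture that a camera, given by its name, has taken for a name from the list of things; names that differ only in an ending like _2 or _b are one class to them, and where a whole thing is asked for, a point or a joint stands for the part that bears it (a point fixed in the world has none). Each returns a list of dicts, best first, with "conf" (0 to 1); they miss things now and then, are a little off and sometimes report something else, mostly with a low value. They report only what shows in the picture. A call takes as long as a camera call. They do not tell look-alikes from the thing itself.
- outline_of(camera, query): "region" (420x560 bool, what is visible of it) and "centre" ([column, row] in pixels, amid what is visible of it).
The state is a dict: "time": time; "joint_pos": joint angles; "joint_vel": joint speeds; "effort": joint torques, N m; "ee_pos": TCP position; "tool_rot": TCP orientation; "wrist_force": force on the tool from outside, world axes, zero at the start; "moment": the same for the moment, N m; "grip_width": finger opening in m.
Only numpy, scipy, OpenCV 4.12 (cv2) and the standard library are available. Lean on these libraries where they do the work, as an engineer would, in place of code of your own. Each camera call takes 0.05 s, during which the arm holds its last target. There are 200 camera calls.

### The job

Pull open the drawer of the white unit by its handle, take out the red-handled stirrer and stir the beads in the aluminium bowl with it, not with the fingers, until every bead has ended up at least 20 mm away from where it lay at the start. Then stand the stirrer upright on the round white stand, with its foot wholly on the stand, and push the drawer fully shut. All the beads stay in the bowl, the jar stays upright in the drawer, and the other bottles and the beaker are left alone.

Things in the scene. Friction and masses are not known exactly. Their poses are not given: they have to be found in the camera images.
- unit_drawer0 (a joint): Drawer of the white unit. Value: metres slid out; 0 = fully shut, stop at 0.134. It slides easily (a few N) and stays where it is left. Heights above the bench: its inside floor 22 mm, side walls 138 mm, front panel 148 mm. Inside 155 mm front to back, 238 mm wide.
- unit_drawer0_handle (a point): Middle of the drawer's dark bar handle: a level round bar 11 mm thick, 120 mm long, its centre 35 mm in front of the drawer's face, 122 mm above the bench. Moves with the drawer. Axes: the drawer opens along -x, y runs along the bar, z up.
- unit: Small white drawer unit, fixed: 200 deep, 280 wide, 160 mm high, with a grey drawer front. Origin: centre of its underside; its front faces along its own -x (roughly towards the robot), 100 mm from the origin.
- stirrer: Stirrer, 120 mm tall, 0.16 kg, standing in the drawer 45 mm nearer the front than the middle, 60 mm left or right of the centre line. Round steel foot 36 mm across, 6 mm thick; crossed vanes up to 40 mm; thin shaft; square red handle 26 x 26 mm from 70 to 120 mm up, flats facing its own x and y. Origin: centre of the foot's underside, z up the handle.
- jar: An amber jar with white lid, 52 mm across, 85 mm tall, standing in the drawer beside the stirrer; it stays there, upright. Origin: centre of its underside.
- bowl: Aluminium bead-bath bowl, fixed to the bench: straight round wall, 190 mm across outside, 180 mm inside, rim 60 mm above the bench, flat inner floor 6 mm above the bench. Origin: centre of its underside, on the bench.
- pad: Round white ceramic stand with a blue centre, fixed on the bench, 120 mm across, its flat top 10 mm above the bench. Origin: centre of its underside.
- reagent: White plastic reagent bottle with blue cap, loose, 72 mm across, 150 mm tall: leave alone. Origin: centre of its underside.
- beaker: Empty glass beaker, loose, 72 mm across, 85 mm tall: leave alone. Origin: centre of its underside.
- buffer: Amber bottle with red cap, loose, 56 mm across, 120 mm tall: leave alone. Origin: centre of its underside.
- bead0: Orange bead, a loose plastic barrel 28 mm across, 20 mm tall, 20 g, slippery, standing on the bowl's floor. The six beads start in a ring about 60 mm from the bowl's centre, three orange on one side, three blue on the other; the middle is free within 35 mm of the centre. Origin: centre of its underside.
- bead1: Orange bead, a loose plastic barrel 28 mm across, 20 mm tall, 20 g, slippery, standing on the bowl's floor. The six beads start in a ring about 60 mm from the bowl's centre, three orange on one side, three blue on the other; the middle is free within 35 mm of the centre. Origin: centre of its underside.
- bead2: Orange bead, a loose plastic barrel 28 mm across, 20 mm tall, 20 g, slippery, standing on the bowl's floor. The six beads start in a ring about 60 mm from the bowl's centre, three orange on one side, three blue on the other; the middle is free within 35 mm of the centre. Origin: centre of its underside.
- bead3: Blue bead, a loose plastic barrel 28 mm across, 20 mm tall, 20 g, slippery, standing on the bowl's floor. The six beads start in a ring about 60 mm from the bowl's centre, three orange on one side, three blue on the other; the middle is free within 35 mm of the centre. Origin: centre of its underside.
- bead4: Blue bead, a loose plastic barrel 28 mm across, 20 mm tall, 20 g, slippery, standing on the bowl's floor. The six beads start in a ring about 60 mm from the bowl's centre, three orange on one side, three blue on the other; the middle is free within 35 mm of the centre. Origin: centre of its underside.
- bead5: Blue bead, a loose plastic barrel 28 mm across, 20 mm tall, 20 g, slippery, standing on the bowl's floor. The six beads start in a ring about 60 mm from the bowl's centre, three orange on one side, three blue on the other; the middle is free within 35 mm of the centre. Origin: centre of its underside.
Things that resemble listed ones, but are neither listed nor needed, are in the scene too. Of the things shaped like the bowl, the aluminium one is meant.

How it is judged:
On the way, in this order (a step that is already met when the one before it is completed fails the run):
1. the drawer is pulled open by at least 90 mm (value of joint unit_drawer0 above 0.09 m), for 0.1 s.
2. the stirrer's foot is down among the beads in the bowl (its underside lower than 22 mm above the bench) (horizontal distance between stirrer and bowl below 0.08 m and height (world z) of stirrer below 0.022 m), for 0.1 s.
3. while the stirrer is in the bowl, every bead is more than 19 mm from where it lay at the start (all of step 2 and distance of each of bead0, bead1, bead2, bead3, bead4, bead5 from where it was at the start of the episode above 0.019 m), for 0.05 s.
4. the stirrer stands upright on the white stand, let go (horizontal distance between stirrer and pad below 0.045 m and height (world z) of stirrer between 0.006 and 0.016 m and angle between stirrer's own z axis and vertical below 0.1 rad and contact force between the fingers and stirrer below 0.1 N and linear speed of stirrer below 0.02 m/s), for 0.2 s.
At the end, for the whole second after the job is handed in: Stirrer upright (0.1 rad), released and still on the white stand, foot centre within 45 mm of its centre; drawer shut to 6 mm; all six beads still and in the bowl, each over 17 mm from its start; jar upright (0.15 rad) in the drawer (all of step 4 and value of joint unit_drawer0 below 0.006 m and horizontal distance between each of bead0, bead1, bead2, bead3, bead4, bead5 and bowl below 0.09 m and height (world z) of each of bead0, bead1, bead2, bead3, bead4, bead5 below 0.05 m and distance of each of bead0, bead1, bead2, bead3, bead4, bead5 from where it was at the start of the episode above 0.017 m and linear speed of each of bead0, bead1, bead2, bead3, bead4, bead5 below 0.02 m/s and angle between jar's own z axis and vertical below 0.15 rad and x of jar in the frame of unit above -0.09 m); the robot touches nothing.
It fails at once if the fingers touch a bead (over 1 N) (contact force between the fingers and bead0 above 1 N or contact force between the fingers and bead1 above 1 N or contact force between the fingers and bead2 above 1 N or contact force between the fingers and bead3 above 1 N or contact force between the fingers and bead4 above 1 N or contact force between the fingers and bead5 above 1 N).
It fails at once if the reagent bottle, the beaker or the amber bottle is moved more than 20 mm (distance of any of reagent, beaker, buffer from where it was at the start of the episode above 0.02 m).
It fails at once if the jar in the drawer is tipped over (more than 0.6 rad) or lifted more than 30 mm (angle between jar's own z axis and vertical above 0.6 rad or height (world z) of jar above 0.052 m).
It also fails if it takes over 72 s, if anything falls off the work surface, if the arm or the gripper's body presses on something with over 40 N, if the wrist force passes 120 N, or if a joint passes its speed limit or range.

## Working session

There is one attempt and no reset: what is moved stays moved. The work goes in short steps, Python scripts to look and compute and a shell command to move; the robot and the scene stay as the last step left them, time stands still between calls to the robot, and variables do not carry over. Pictures are saved under pics/ and viewed, about 8 in all and at most 12, crops included, and the job is handed in when it is done.

```bash
ls; mkdir -p pics; cat > h.py <<'E'
import numpy as np, cv2
from station import *
from scipy.spatial.transform import Rotation as R
def cam(name):
    o=get_obs(); im,d=snapshot(name); c=get_calibration(name)
    if name=='wrist':
        T=np.eye(4);T[:3,:3]=R.from_rotvec(o['tool_rot']).as_matrix();T[:3,3]=o['ee_pos'];T=T@c['T_tool_cam']; K=np.array(c.get('mtx'))
    else: T=np.array(c['extrinsics']);K=np.array(c['mtx'])
    return im,d,K,T,c
def world(d,K,T,c):
    v,u=np.mgrid[:420,:560]
    p=cv2.undistortPoints(np.stack([u,v],-1).reshape(-1,1,2).astype(float),K,np.array(c['dist']) if 'dist' in c else None).reshape(420,560,2)
    P=np.stack([p[...,0]*d,-p[...,1]*d,-d],-1)
    return P@T[:3,:3].T+T[:3,3]
def show(im,f): cv2.imwrite('pics/'+f,im[...,::-1])
E
python3 - <<'E'
from h import *
o=get_obs();print({k:np.round(v,3) for k,v in o.items()});print(R.from_rotvec(o['tool_rot']).as_matrix().round(3))
ims=[]
for n in('scene','top'):
    im,d,K,T,c=cam(n);print(n,c.keys(),T.round(2).tolist());ims.append(im);W=world(d,K,T,c);np.save(n+'.npy',W);cv2.imwrite(n+'.png',im[...,::-1])
    for q in['unit','unit_drawer0_handle','bowl','pad','reagent','beaker','buffer','bead0','bead3','stirrer','jar']:
        for r in outline_of(n,q)[:7]:
            m=r['region']&(d>0)
            if m.sum()<5: continue
            p=W[m];print(n,q,round(r['conf'],2),np.round(r['centre']),p.mean(0).round(3),'lo',np.percentile(p,2,0).round(3),'hi',np.percentile(p,98,0).round(3))
show(ims[0],'a.png');show(ims[1],'b.png')
E
```

```text
pics
{'time': np.float64(0.0), 'joint_pos': array([ 1.195,  0.087,  0.175,  1.66 , -0.   ,  1.571]), 'joint_vel': array([-0.   , -0.   , -0.001, -0.   ,  0.001, -0.001]), 'effort': array([-2.0000e-03, -5.2039e+01,  4.6481e+01,  1.6000e-02, -0.0000e+00,
        0.0000e+00]), 'ee_pos': array([0.202, 0.511, 0.231]), 'tool_rot': array([-1.552,  0.295, -0.295]), 'wrist_force': array([ 0.06 , -0.79 , -0.508]), 'moment': array([ 0.006,  0.015, -0.003]), 'grip_width': np.float64(0.086)}
[[ 0.93  -0.001  0.367]
 [-0.367 -0.001  0.93 ]
 [ 0.    -1.    -0.001]]
scene dict_keys(['mtx', 'extrinsics']) [[0.91, 0.39, -0.16, 0.32], [-0.42, 0.84, -0.33, -0.37], [0.01, 0.37, 0.93, 1.18], [0.0, 0.0, 0.0, 1.0]]
scene unit 0.63 [312. 141.] [0.702 0.206 0.137] lo [0.587 0.077 0.019] hi [0.833 0.365 0.163]
scene unit_drawer0_handle 0.62 [292. 156.] [0.623 0.192 0.107] lo [0.578 0.075 0.021] hi [0.665 0.33  0.149]
scene bowl 0.73 [357. 350.] [ 0.548 -0.411  0.014] lo [ 0.453 -0.497  0.001] hi [ 0.636 -0.32   0.061]
scene bowl 0.71 [269. 401.] [ 0.274 -0.424  0.011] lo [ 0.181 -0.495  0.001] hi [ 0.353 -0.35
[... 3317 characters left out ...]
0 0.37 [427. 182.] [ 0.547 -0.413  0.019] lo [ 0.454 -0.499  0.001] hi [ 0.636 -0.316  0.063]
top bead3 0.53 [449. 188.] [ 0.527 -0.47   0.025] lo [ 0.515 -0.484  0.01 ] hi [ 0.54  -0.458  0.032]
top bead3 0.52 [413. 198.] [ 0.504 -0.362  0.025] lo [ 0.492 -0.375  0.01 ] hi [ 0.518 -0.351  0.032]
top bead3 0.46 [407. 177.] [ 0.563 -0.351  0.023] lo [ 0.551 -0.363  0.008] hi [ 0.575 -0.341  0.031]
top bead3 0.37 [427. 182.] [ 0.547 -0.413  0.019] lo [ 0.454 -0.499  0.001] hi [ 0.636 -0.316  0.063]
top stirrer 0.64 [137. 244.] [0.384 0.417 0.041] lo [0.354 0.378 0.001] hi [0.413 0.443 0.088]
top stirrer 0.42 [440. 171.] [ 0.588 -0.446  0.027] lo [ 0.579 -0.457  0.022] hi [ 0.597 -0.436  0.03 ]
```

View pics/a.png

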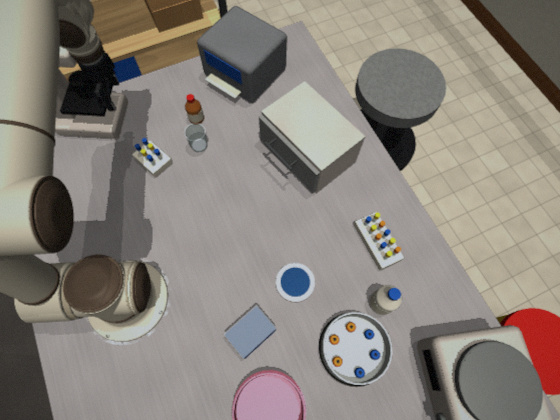

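View pics/b.png

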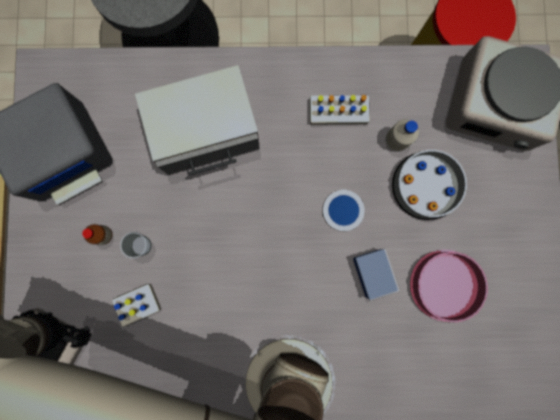

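Pictures: the aluminium bowl is at top-view pixel (428,183), with orange and blue beads. The pink bowl is a look-alike. The pad is at (343,211), and the unit at (200,125) has its handle bar in front at (213,165). Next I'll fit the unit pose.

```bash
python3 - <<'E'
from h import *
for n in('scene','top'):
    W=np.load(n+'.npy').reshape(-1,3)
    near=(abs(W[:,0]-.7)<.2)&(abs(W[:,1]-.22)<.2)
    p=W[near&(W[:,2]>.154)&(W[:,2]<.17)]
    (c,s,a)=cv2.minAreaRect(p[:,:2].astype(np.float32));print(n,c,s,a,len(p))
    th=np.radians(a if a<45 else a-90)
    X=np.array([np.cos(th),np.sin(th)]);Y=np.array([-X[1],X[0]])
    q=W[near][:,:2]-np.array(c);u=q@X;v=q@Y;z=W[near][:,2]
    m=(u<-.115)&(u>-.16)&(z>.1)&(z<.14)
    print('th',a,th,'handle u,v',u[m].mean(),np.percentile(v[m],[2,98]),np.median(z[m]),W[near][m].mean(0),'face u',np.percentile(u[(z>.05)&(z<.14)],[1,5,50]))
    p=W[(abs(W[:,0]-.546)<.12)&(abs(W[:,1]+.41)<.11)&(W[:,2]>.054)&(W[:,2]<.07)]
    print('bowl',cv2.minEnclosingCircle(p[:,:2].astype(np.float32)))
    p=W[(abs(W[:,0]-.477)<.09)&(abs(W[:,1]+.166)<.09)&(W[:,2]>.006)&(W[:,2]<.02)]
    print('pad',cv2.minEnclosingCircle(p[:,:2].astype(np.float32)),np.median(p[:,2]))
E
```

```text
scene (0.7236418128013611, 0.23423534631729126) (0.18901604413986206, 0.2825845777988434) 15.653218269348145 4504
th 15.653218269348145 0.2732001973334537 handle u,v -0.14015643982154294 [-0.06226853  0.05757923] 0.12477345993202527 [0.58950123 0.19350063 0.12484396] face u [-0.14777868 -0.14370118 -0.10689118]
bowl ((0.5705291628837585, -0.3873603343963623), 0.12635484337806702)
pad ((0.473648339509964, -0.17626699805259705), 0.07072192430496216) 0.009786177735355173
top (0.7177380323410034, 0.23183895647525787) (0.2002621442079544, 0.2803599238395691) 15.528124809265137 7526
th 15.528124809265137 0.2710169045822931 handle u,v -0.1351695725765106 [-0.06180155  0.05977554] 0.12659637724419115 [0.58764759 0.19512949 0.12667346] face u [-0.14152863 -0.13986315 -0.10158076]
bowl ((0.5714760422706604, -0.38855868577957153), 0.12738348543643951)
pad ((0.4724372327327728, -0.16273140907287598), 0.11612946540117264) 0.011145931214268101
```

```bash
python3 -m crank '{"travel":[[0.06,0,-0.019],[0.12,0,-0.038],[0.18,0,-0.057],[0.24,0,-0.076],[0.30,0.01,-0.095],[0.36,0.02,-0.114],[0.42,0.03,-0.133],[0.475,0.04,-0.151]],"yaw":[0.66,1.32,1.98,2.64,3.3,3.96,4.62,5.29]}' 0.38
python3 -m crank '{"travel":[[0,0,0],[0,0,0],[0,0,0]],"yaw":[0,0,0]}'
python3 - <<'E'
from h import *
o=get_obs();M=R.from_rotvec(o['tool_rot']).as_matrix();print(o['ee_pos'],o['grip_width'],M.round(3),M.T@(np.array([.588,.196,.103])-o['ee_pos']))
im,d,K,T,c=cam('wrist');show(im,'c.png');W=world(d,K,T,c).reshape(-1,3)
h=W[(abs(W[:,2]-.125)<.006)&(np.hypot(W[:,0]-.588,W[:,1]-.196)<.08)]
X=np.array([.9634,.268]);u=(h[:,:2]-[.718,.232])@X
h=h[u<-.12];print(len(h),h.mean(0),u[u<-.12].mean())
E
```

```text
time: 2.2
ee_pos: [0.5885, 0.1963, 0.1914]
tool_rot: [-1.324, 1.009, -1.01]
wrist_force: [0.8, 0.8, -0.3]
grip_width: 0.0323
time: 2.58
ee_pos: [0.5865, 0.1988, 0.1922]
tool_rot: [-1.326, 1.005, -1.006]
wrist_force: [0.1, -0.4, 0.4]
grip_width: 0.0325
[0.58645465 0.19879461 0.19223334] 0.0325416119674754 [[ 0.27   0.001  0.963]
 [-0.963  0.     0.27 ]
 [-0.    -1.     0.001]] [0.00312154 0.08923341 0.00066378]
2741 [0.58467629 0.20495499 0.12617663] -0.13569212998476654
```

View pics/c.png

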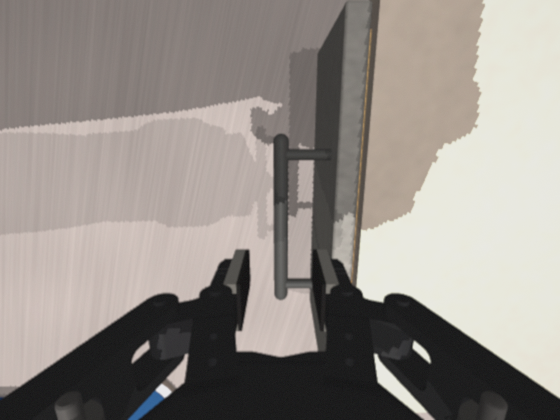

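The picture shows the bar at columns 275–287, between the fingers and clear of the drawer face. I'll descend, grip and pull.

```bash
python3 -m crank '{"travel":[[0.001,0.03,0],[0.003,0.06,0.001],[0.003,0.08,0.001],[0.003,0.089,0.001],[0.003,0.089,0.001]],"yaw":[0,0,0,0,0]}'
python3 -m crank '{"travel":[[0,0,0],[0,0,0],[0,0,0],[0,0,0]],"yaw":[0,0,0,0]}' 0
python3 -m crank '{"travel":[[0,0,-0.01],[0,0,-0.03],[0,0,-0.05],[0,0,-0.07],[0,0,-0.09],[0,0,-0.11],[0,0,-0.122],[0,0,-0.128]],"yaw":[0,0,0,0,0,0,0,0]}'
python3 -m crank '{"travel":[[0,0,0],[0,0,0]],"yaw":[0,0]}' 0.4
```

```text
time: 3.25
ee_pos: [0.5879, 0.1961, 0.1064]
tool_rot: [-1.324, 1.004, -1.006]
wrist_force: [-12.9, -3.9, 18.3]
grip_width: 0.0323
time: 3.75
ee_pos: [0.5873, 0.1958, 0.1045]
tool_rot: [-1.326, 1.007, -1.005]
wrist_force: [-11.9, -2.2, 14.3]
grip_width: 0.0085
time: 4.75
ee_pos: [0.4657, 0.1618, 0.1045]
tool_rot: [-1.322, 1.004, -1.007]
wrist_force: [1.6, 1.9, 10.1]
grip_width: 0.009
time: 5.0
ee_pos: [0.4654, 0.1612, 0.1026]
tool_rot: [-1.326, 1.006, -1.006]
wrist_force: [-0.6, 0.8, 1.4]
grip_width: 0.0345
```

```bash
python3 -m crank '{"travel":[[0,-0.04,0],[0,-0.09,0],[0,-0.14,0],[0,-0.19,0],[0,-0.20,0],[0,-0.20,0]],"yaw":[0,0,0,0,0,0]}' 1
python3 - <<'E'
from h import *
ims=[]
for n in('wrist','top'):
    im,d,K,T,c=cam(n);W=world(d,K,T,c);np.save(n+'2.npy',W);ims.append(im)
    for q in['unit_drawer0','unit_drawer0_handle','stirrer','jar']:
        for r in outline_of(n,q)[:3]:
            m=r['region']&(d>0)
            if m.sum()<5: continue
            p=W[m];print(n,q,round(r['conf'],2),np.round(r['centre']),p.mean(0).round(3),'lo',np.percentile(p,2,0).round(3),'hi',np.percentile(p,98,0).round(3))
big=cv2.resize(ims[1][90:230,100:287],(560,420),interpolation=cv2.INTER_CUBIC)
show(cv2.resize(np.hstack([ims[0],big]),(800,300)),'d.png')
E
```

```text
time: 5.75
ee_pos: [0.4659, 0.161, 0.3023]
tool_rot: [-1.326, 1.007, -1.007]
wrist_force: [-0.4, -0.9, -0.6]
grip_width: 0.0854
wrist unit_drawer0 0.82 [385. 168.] [0.586 0.207 0.069] lo [0.468 0.069 0.02 ] hi [0.697 0.328 0.148]
wrist unit_drawer0_handle 0.65 [386. 166.] [0.586 0.208 0.069] lo [0.468 0.07  0.02 ] hi [0.697 0.328 0.148]
wrist stirrer 0.57 [356. 230.] [0.567 0.135 0.107] lo [0.557 0.119 0.027] hi [0.582 0.148 0.143]
wrist jar 0.8 [363. 127.] [0.536 0.249 0.102] lo [0.515 0.226 0.023] hi [0.56  0.271 0.108]
top unit_drawer0 0.89 [244. 167.] [0.593 0.114 0.065] lo [0.486 0.05  0.002] hi [0.685 0.174 0.151]
top unit_drawer0 0.71 [434. 209.] [ 0.485 -0.419  0.02 ] lo [ 0.472 -0.439  0.005] hi [ 0.502 -0.407  0.032]
top unit_drawer0_handle 0.67 [244. 167.] [0.596 0.114 0.063] lo [0.488 0.05  0.018] hi [0.685 0.177 0.151]
top unit_drawer0_handle 0.55 [343. 213.] [ 0.475 -0.166  0.011] lo [ 0.423 -0.22   0.005] hi [ 0.528 -0.114  0.017]
top stirrer 0.75 [239. 174.] [0.569 0.125 0.104] lo [0.558 0.112 0.022] hi [0.59  0.142 0.147]
top stirrer 0.71 [447. 193.] [ 0.527 -0.468  0.026] lo [ 0.516 -0.48   0.017] hi [ 0.539 -0.458  0.032]
top stirrer 0.7 [440. 167.] [ 0.589 -0.445  0.026] lo [ 0.578 -0.456  0.019] hi [ 0.6   -0.435  0.032]
```

View pics/d.png

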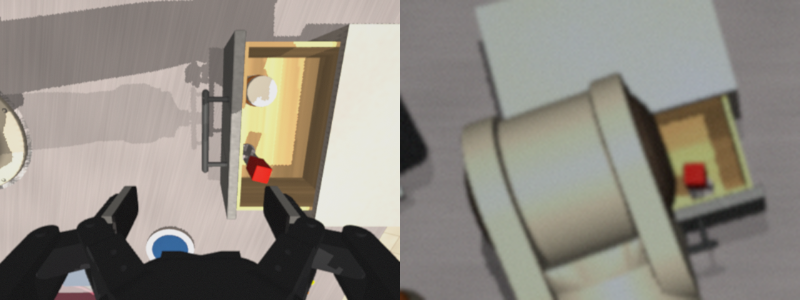

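Wrist view (left half): the drawer is open, with the jar's white lid at (262,90) and the red handle at (260,170). The handle looks turned, so I'll measure its top face.

```bash
python3 - <<'E'
from h import *
for n in('wrist','top'):
    im,d,K,T,c=cam(n);W=world(d,K,T,c)
    red=(im[...,0]>110)&(im[...,1]<80)&(im[...,2]<80)&(np.hypot(W[...,0]-.565,W[...,1]-.13)<.05)
    for lo in(.137,.08):
        p=W[red&(W[...,2]>lo)&(W[...,2]<.155)];print(n,len(p),p.mean(0).round(4),p.min(0).round(3),p.max(0).round(3),cv2.minAreaRect(p[:,:2].astype(np.float32)))
o=get_obs();print(o['ee_pos'])
E
```

```text
wrist 511 [0.5698 0.1313 0.1417] [0.557 0.118 0.137] [0.584 0.144 0.144] ((0.5703271627426147, 0.1307421326637268), (0.026328502222895622, 0.02606269344687462), 2.8528757095336914)
wrist 523 [0.5698 0.1313 0.1411] [0.557 0.118 0.098] [0.584 0.144 0.144] ((0.5705366134643555, 0.13091565668582916), (0.026108061894774437, 0.026291074231266975), 0.7010149955749512)
top 85 [0.5711 0.1268 0.1432] [0.56  0.115 0.138] [0.583 0.138 0.148] ((0.5711885094642639, 0.12653006613254547), (0.02384841814637184, 0.0227871872484684), 89.4455795288086)
top 86 [0.571  0.1268 0.1432] [0.56  0.115 0.135] [0.583 0.138 0.148] ((0.5711885094642639, 0.12653006613254547), (0.02384841814637184, 0.0227871872484684), 89.4455795288086)
[0.46547655 0.16085712 0.30249951]
```

```bash
python3 -m crank '{"travel":[[0.008,0.01,0.012],[0.015,0.025,0.024],[0.022,0.04,0.036],[0.03,0.055,0.048],[0.038,0.07,0.06],[0.046,0.085,0.072],[0.053,0.1,0.084],[0.058,0.1,0.093]],"yaw":[-0.95,-1.9,-2.85,-3.8,-4.75,-5.7,-6.6,-7.44]}' 0.6
python3 -m crank '{"travel":[[0,0,0],[0,0,0]],"yaw":[0,0]}'
python3 - <<'E'
from h import *
o=get_obs();print(o['joint_pos'])
im,d,K,T,c=cam('wrist');W=world(d,K,T,c)
red=(im[...,0]>110)&(im[...,1]<80)&(im[...,2]<80)&(np.hypot(W[...,0]-.565,W[...,1]-.13)<.05)
p=W[red&(W[...,2]>.137)&(W[...,2]<.155)];r=cv2.minAreaRect(p[:,:2].astype(np.float32));print(len(p),p.mean(0).round(4),r)
M=R.from_rotvec(o['tool_rot']).as_matrix();print(M.round(3),o['ee_pos'],M.T@(np.r_[r[0],.111]-o['ee_pos']),M.T@(np.r_[.570,.130,.111]-o['ee_pos']))
E
```

```text
time: 7.35
ee_pos: [0.5707, 0.1297, 0.201]
tool_rot: [-1.571, -0.002, 0.005]
wrist_force: [0.4, -0.5, 0.3]
grip_width: 0.0516
time: 7.6
ee_pos: [0.5704, 0.1301, 0.2028]
tool_rot: [-1.571, 0.003, -0.003]
wrist_force: [-0.0, 0.5, 0.0]
grip_width: 0.0513
[2.24122368e-01 1.63014809e-01 2.04423343e-01 1.61210182e+00
 5.51570401e-05 2.27791058e-01]
1106 [0.5698 0.1301 0.1418] ((0.5703010559082031, 0.12997505068778992), (0.025875961408019066, 0.024212459102272987), 0.25422632694244385)
[[ 1.     0.     0.004]
 [-0.004  0.     1.   ]
 [ 0.    -1.     0.   ]] [0.57044798 0.13005085 0.20277618] [-1.54712402e-04  9.17761637e-02 -8.34063688e-05] [-4.55857814e-04  9.17761390e-02 -5.95617011e-05]
```

```bash
python3 -m crank '{"travel":[[0,0.03,0],[0,0.06,0],[0,0.08,0],[0,0.09,0],[0,0.09,0]],"yaw":[0,0,0,0,0]}'
python3 -m crank '{"travel":[[0,0,0],[0,0,0],[0,0,0],[0,0,0]],"yaw":[0,0,0,0]}' 0
python3 -m crank '{"travel":[[0,-0.01,0],[0,-0.04,0],[0,-0.08,0],[0,-0.12,0],[0,-0.16,0],[0,-0.18,0],[0,-0.18,0]],"yaw":[0,0,0,0,0,0,0]}'
python3 - <<'E'
from h import *
ims=[]
for n in('wrist','top'):
    im,d,K,T,c=cam(n);ims.append(im)
    if n=='top':
        W=world(d,K,T,c);np.save('top3.npy',W);o=(im[...,0]>150)&(im[...,2]<110);b=(im[...,2]>90)&(im[...,0]<90)
        for nm,m in(('o',o),('b',b)):
            k,l=cv2.connectedComponents((m&(np.hypot(W[...,0]-.546,W[...,1]+.409)<.088)).astype(np.uint8))
            for i in range(1,k):
                if (l==i).sum()>8: print(nm,(l==i).sum(),W[l==i].mean(0).round(3))
        e=(np.hypot(W[...,0]-.546,W[...,1]+.409)<.105)&(W[...,2]>.052)&(W[...,2]<.07);p=W[e];print('rim',p.min(0),p.max(0))
show(cv2.resize(np.hstack(ims),(800,300)),'e.png')
E
```

```text
time: 8.28
ee_pos: [0.5704, 0.13, 0.1125]
tool_rot: [-1.571, 0.001, -0.001]
wrist_force: [0.4, -0.3, 0.9]
grip_width: 0.0513
time: 8.78
ee_pos: [0.5713, 0.1301, 0.114]
tool_rot: [-1.57, -0.001, -0.002]
wrist_force: [0.3, -0.2, 6.3]
grip_width: 0.0249
time: 9.65
ee_pos: [0.5711, 0.13, 0.2942]
tool_rot: [-1.57, -0.002, -0.003]
wrist_force: [0.8, 0.1, -1.2]
grip_width: 0.0251
o 14 [ 0.566 -0.361  0.027]
o 15 [ 0.507 -0.371  0.028]
o 13 [ 0.486 -0.428  0.026]
b 50 [ 0.603 -0.393  0.027]
b 58 [ 0.59  -0.448  0.026]
b 68 [ 0.528 -0.473  0.025]
rim [ 0.45366728 -0.50440542  0.05202917] [ 0.64001704 -0.31447998  0.06726332]
```

View pics/e.png

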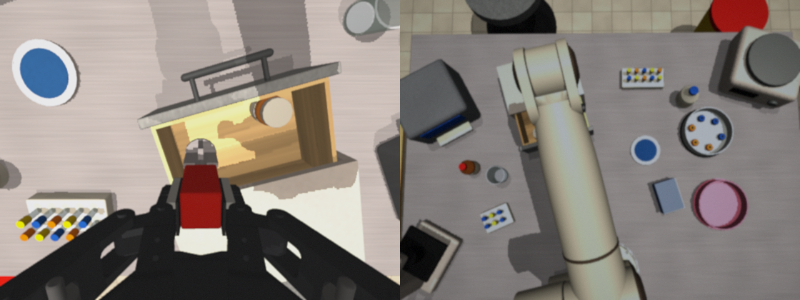

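The stirrer is gripped, the jar is upright and the drawer is open. Next I'll carry it to above the bowl.

```bash
python3 -m crank '{"travel":[[-0.002,0,-0.03],[-0.004,0,-0.075],[-0.006,0,-0.125],[-0.008,0,-0.175],[-0.011,0,-0.225],[-0.013,0,-0.275],[-0.015,0,-0.325],[-0.017,0,-0.375]],"yaw":[0,0,0,0,0,0,0,0]}'
python3 -m crank '{"travel":[[-0.002,0.01,-0.05],[-0.004,0.02,-0.1],[-0.008,0.04,-0.14],[-0.012,0.05,-0.158],[-0.013,0.05,-0.161],[-0.013,0.05,-0.161],[-0.013,0.05,-0.161]],"yaw":[0,0,0,0,0,0,0]}'
python3 - <<'E'
from h import *
o=get_obs();print(o['joint_pos'].round(3));ims=[]
from scipy.optimize import least_squares
for n in('wrist','scene'):
    im,d,K,T,c=cam(n);W=world(d,K,T,c);ims.append(im)
    p=W[(abs(np.hypot(W[...,0]-.545,W[...,1]+.409)-.092)<.012)&(W[...,2]>.054)&(W[...,2]<.066)&(d>0)]
    f=least_squares(lambda q:np.hypot(p[:,0]-q[0],p[:,1]-q[1])-.0925,[.545,-.409],loss='soft_l1',f_scale=.002);print(n,len(p),f.x)
M=R.from_rotvec(o['tool_rot']).as_matrix();print(M.round(3),M.T@(np.array([.541,-.406,.1])-o['ee_pos']))
show(cv2.resize(np.hstack(ims),(800,300)),'f.png')
E
```

```text
time: 10.75
ee_pos: [0.5528, -0.2465, 0.291]
tool_rot: [-1.57, 0.002, 0.001]
wrist_force: [0.1, 0.2, -0.6]
grip_width: 0.0247
time: 11.62
ee_pos: [0.5409, -0.4049, 0.2438]
tool_rot: [-1.572, -0.002, -0.0]
wrist_force: [-0.6, -0.5, -1.6]
grip_width: 0.025
[-0.643  0.42   0.602  1.752  0.    -0.643]
wrist 2261 [ 0.54539689 -0.40727598]
scene 196 [ 0.54660028 -0.4079848 ]
[[ 1.     0.001 -0.001]
 [ 0.001 -0.001  1.   ]
 [ 0.001 -1.    -0.001]] [-1.40173526e-04  1.43804129e-01 -1.01056341e-03]
```

View pics/f.png

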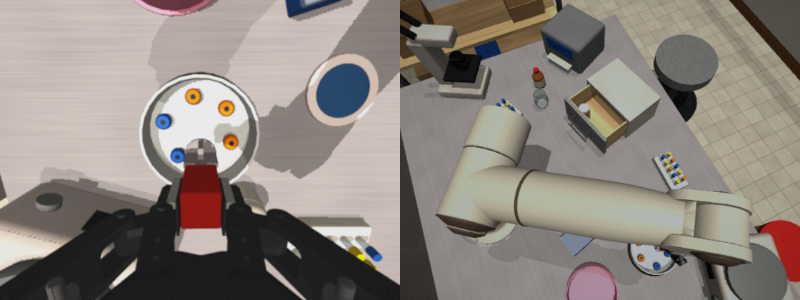

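The bowl and stirrer are aligned, with the stirrer over the free middle. I'll descend and make the first stirring sweep.

```bash
python3 -m crank '{"travel":[[0,0.04,0],[0,0.08,0],[0,0.11,0],[0,0.13,0],[0,0.142,0],[0,0.142,0],[0,0.142,0]],"yaw":[0,0,0,0,0,0,0]}' &&
python3 -m crank '{"travel":[[0.012,0,0.02],[0.02,0,0.038],[0,0,0.047],[-0.023,0,0.041],[-0.041,0,0.023],[-0.047,0,0],[-0.041,0,-0.023],[-0.023,0,-0.041]],"yaw":[0,0,0,0,0,0,0,0]}'
python3 - <<'E'
from h import *
print(get_obs()['joint_pos'].round(3))
im,d,K,T,c=cam('wrist');W=world(d,K,T,c)
o=(im[...,0]>170)&(im[...,2]<90)&(im[...,1]>80);b=(im[...,2]>130)&(im[...,0]<90)
for nm,m in(('o',o),('b',b)):
    k,l=cv2.connectedComponents((m&(np.hypot(W[...,0]-.5455,W[...,1]+.408)<.088)).astype(np.uint8))
    for i in range(1,k):
        if (l==i).sum()>30: print(nm,(l==i).sum(),W[l==i].mean(0).round(3))
show(im,'g.png')
E
```

```text
time: 12.6
ee_pos: [0.5408, -0.4062, 0.1018]
tool_rot: [-1.572, -0.001, -0.001]
wrist_force: [0.3, -0.5, -0.7]
grip_width: 0.0251
time: 13.6
ee_pos: [0.5175, -0.4481, 0.1008]
tool_rot: [-1.571, 0.001, -0.001]
wrist_force: [1.0, 0.3, -0.8]
grip_width: 0.0251
[-0.714  0.403  0.302  1.47  -0.    -0.712]
o 939 [ 0.475 -0.383  0.025]
o 697 [ 0.478 -0.441  0.026]
o 526 [ 0.555 -0.334  0.026]
b 551 [ 0.53  -0.479  0.027]
```

View pics/g.png

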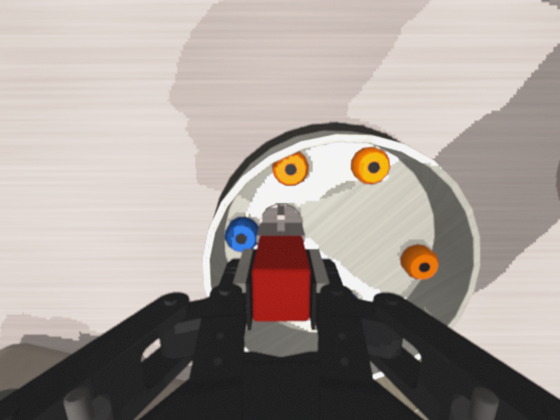

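Three orange beads and one blue are visible. Each has moved, but they slip past at the wall, so I'll use a wider orbit on the near side.

```bash
python3 -m crank '{"travel":[[0.023,0,-0.006],[0.046,0,0],[0.064,0,0.018],[0.07,0,0.041],[0.064,0,0.064],[0.046,0,0.085],[0.023,0,0.093],[-0.002,0,0.088]],"yaw":[0,0,0,0,0,0,0,0]}' &&
python3 -m crank '{"travel":[[-0.021,0,-0.019],[-0.028,0,-0.046],[-0.021,0,-0.073],[-0.002,0,-0.092],[0.023,0,-0.099],[0.048,0,-0.089],[0.066,0,-0.069],[0.072,0,-0.046]],"yaw":[0,0,0,0,0,0,0,0]}' &&
python3 -m crank '{"travel":[[-0.006,0,0.025],[-0.022,0,0.045],[-0.047,0,0.045],[-0.047,0,0.02],[-0.047,0,0],[-0.047,0,0]],"yaw":[0,0,0,0,0,0]}'
cat > beads.py <<'E'
from h import *
S={'o':[(.504,-.364),(.563,-.353),(.484,-.419)],'b':[(.589,-.447),(.527,-.471),(.601,-.393)]}
def beads(n):
    im,d,K,T,c=cam(n);W=world(d,K,T,c)
    o=(im[...,0]>150)&(im[...,2]<100)&(im[...,1]>70);b=(im[...,2]>90)&(im[...,0]<90)&(im[...,2]>1.4*im[...,0])
    for nm,m in(('o',o),('b',b)):
        k,l=cv2.connectedComponents((m&(np.hypot(W[...,0]-.5455,W[...,1]+.408)<.088)&(W[...,2]>.012)).astype(np.uint8))
        for i in range(1,k):
            if (l==i).sum()>6:
                q=W[l==i].mean(0);print(n,nm,(l==i).sum(),q.round(3),[round(1000*np.hypot(q[0]-s[0],q[1]-s[1])) for s in S[nm]])
    return im
E
python3 - <<'E'
from beads import *
ims=[beads('wrist'),beads('scene')]
ims[1]=cv2.resize(ims[1][300:405,290:430],(560,420),interpolation=cv2.INTER_CUBIC)
show(cv2.resize(np.hstack(ims),(800,300)),'i.png')
E
```

```text
time: 14.65
ee_pos: [0.5154, -0.3583, 0.1019]
tool_rot: [-1.574, -0.002, -0.002]
wrist_force: [-0.3, -0.3, -1.7]
grip_width: 0.0252
time: 15.65
ee_pos: [0.5877, -0.4027, 0.1003]
tool_rot: [-1.57, 0.0, 0.001]
wrist_force: [-0.4, 0.5, -1.6]
grip_width: 0.0249
time: 16.4
ee_pos: [0.5402, -0.4047, 0.1011]
tool_rot: [-1.571, 0.0, -0.002]
wrist_force: [0.6, 0.3, -1.2]
grip_width: 0.0248
wrist o 917 [ 0.47  -0.403  0.025] [52, 106, 21]
wrist o 806 [ 0.48  -0.446  0.026] [85, 124, 27]
wrist o 623 [ 0.529 -0.335  0.026] [38, 38, 95]
wrist b 763 [ 0.554 -0.479  0.026] [48, 28, 98]
wrist b 615 [ 0.584 -0.345  0.027] [102, 138, 51]
wrist b 18 [ 0.631 -0.413  0.026] [53, 118, 36]
scene o 37 [ 0.471 -0.404  0.026] [52, 105, 20]
scene o 28 [ 0.483 -0.447  0.025] [86, 123, 28]
scene b 35 [ 0.552 -0.481  0.029] [50, 27, 101]
```

View pics/i.png

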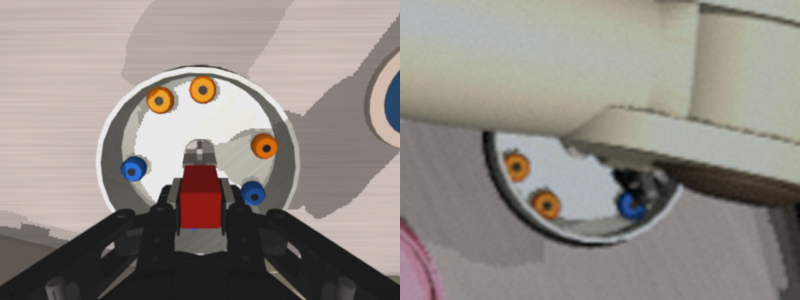

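All the beads have moved at least 27 mm, and the ring order stayed the same. The partly hidden blue one at about (0.63,-0.41) moved about 45 mm. I'll lift and carry the stirrer to the pad.

```bash
python3 -m crank '{"travel":[[0,-0.02,0],[0,-0.06,0],[0,-0.1,0],[-0.01,-0.12,0.03],[-0.022,-0.12,0.08],[-0.035,-0.12,0.13],[-0.048,-0.12,0.18],[-0.058,-0.12,0.22]],"yaw":[0,0,0,0,0,0,0,0]}' &&
python3 -m crank '{"travel":[[-0.0055,0,0.0185],[-0.0055,0,0.0185],[-0.0055,0,0.0185]],"yaw":[0,0,0]}'
python3 - <<'E'
from beads import *
o=get_obs();print(o['ee_pos'])
beads('wrist');W=0
im,d,K,T,c=cam('wrist');W=world(d,K,T,c)
for r in outline_of('wrist','pad')[:1]:
    p=W[r['region']&(d>0)];p=p[(abs(p[:,2]-.01)<.006)];print('pad wrist',cv2.minAreaRect(p[:,:2].astype(np.float32)),p.min(0),p.max(0))
beads('top')
show(im,'j.png')
E
```

```text
time: 17.5
ee_pos: [0.4815, -0.1821, 0.2209]
tool_rot: [-1.571, -0.001, -0.0]
wrist_force: [1.0, 0.3, -1.0]
grip_width: 0.0254
time: 17.88
ee_pos: [0.4773, -0.167, 0.2205]
tool_rot: [-1.571, 0.0, -0.001]
wrist_force: [0.7, -1.1, -2.0]
grip_width: 0.0249
[ 0.47725466 -0.16698175  0.22050266]
wrist o 142 [ 0.475 -0.402  0.026] [48, 101, 19]
wrist o 311 [ 0.479 -0.444  0.025] [84, 124, 26]
wrist o 37 [ 0.531 -0.342  0.026] [35, 34, 91]
wrist b 332 [ 0.554 -0.478  0.025] [47, 28, 97]
wrist b 172 [ 0.583 -0.345  0.025] [103, 138, 52]
wrist b 278 [ 0.618 -0.412  0.025] [46, 109, 25]
pad wrist ((0.4708004891872406, -0.16338251531124115), (0.11683379113674164, 0.10775866359472275), 85.60346984863281) [ 0.41669976 -0.22229614  0.00738351] [ 0.52695244 -0.10531447  0.01296564]
top o 9 [ 0.489 -0.449  0.027] [86, 121, 30]
top b 44 [ 0.558 -0.483  0.027] [47, 33, 100]
```

View pics/j.png

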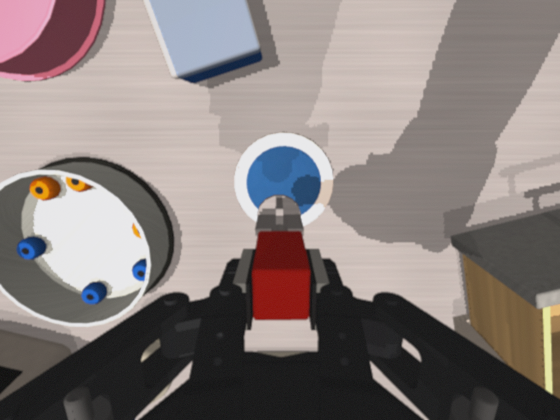

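All six beads are in the bowl and each is at least 26 mm from its start. The pad's centre lies under the tool, so I'll lower and release.

```bash
python3 -m crank '{"travel":[[0,0.04,0],[0,0.08,0],[0,0.1,0],[0,0.11,0],[0,0.115,0],[0,0.117,0],[0,0.1185,0],[0,0.1185,0]],"yaw":[0,0,0,0,0,0,0,0]}'
python3 -m crank '{"travel":[[0,0,0],[0,0,0],[0,0,0]],"yaw":[0,0,0]}' 0.55
python3 -m crank '{"travel":[[0,-0.03,0],[0,-0.08,0],[0,-0.13,0],[0,-0.16,0],[-0.05,-0.16,0],[-0.08,-0.16,0],[-0.08,-0.16,0]],"yaw":[0,0,0,0,0,0,0]}'
python3 - <<'E'
from h import *
for n in('wrist','top'):
    im,d,K,T,c=cam(n);W=world(d,K,T,c)
    red=(im[...,0]>110)&(im[...,1]<80)&(im[...,2]<80)&(np.hypot(W[...,0]-.477,W[...,1]+.166)<.06)
    p=W[red&(W[...,2]>.12)];print(n,len(p))
    if len(p):print(p.mean(0),cv2.minAreaRect(p[:,:2].astype(np.float32)))
    X=np.array([.9634,.268]);Y=np.array([-.268,.9634])
    q=W.reshape(-1,3);u=(q[:,:2]-[.718,.232])@X;v=(q[:,:2]-[.718,.232])@Y
    m=(u<-.235)&(u>-.29)&(abs(v)<.07)&(q[:,2]>.11)&(q[:,2]<.135);print('handle',m.sum(),u[m].mean() if m.any() else 0)
print(get_obs()['joint_pos'].round(2))
show(im,'k.png')
E
```

```text
time: 19.08
ee_pos: [0.4773, -0.1666, 0.1026]
tool_rot: [-1.571, -0.0, -0.001]
wrist_force: [0.6, -1.2, 0.3]
grip_width: 0.0251
time: 19.45
ee_pos: [0.477, -0.1665, 0.1021]
tool_rot: [-1.571, 0.0, -0.0]
wrist_force: [-0.0, -0.5, 0.4]
grip_width: 0.0467
time: 20.32
ee_pos: [0.396, -0.1665, 0.2629]
tool_rot: [-1.571, -0.0, -0.002]
wrist_force: [0.5, 0.2, -0.5]
grip_width: 0.047
wrist 568
[ 0.47485518 -0.16836684  0.12905443] ((0.4765095114707947, -0.16835853457450867), (0.023015465587377548, 0.024595052003860474), 89.71611785888672)
handle 425 -0.2544426900220449
top 87
[ 0.47938388 -0.16957705  0.13114905] ((0.47902777791023254, -0.17059633135795593), (0.024343660101294518, 0.024245193228125572), 0.20365074276924133)
handle 240 -0.2541298903384948
[-0.4  -0.18 -0.02  1.73  0.   -0.4 ]
```

View pics/k.png

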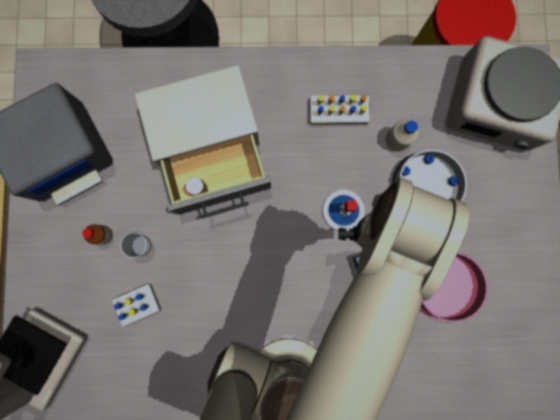

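The stirrer stands on the pad at (347,207). The drawer's bar handle is at (222,210) and the jar is in the drawer. Next I'll push the drawer shut with closed fingers against the bar.

```bash
python3 -m crank '{"travel":[[0.002,0,0.04],[0.004,0,0.08],[0.006,0,0.12],[0.008,0,0.16],[0.01,0,0.2],[0.012,0,0.24],[0.013,0,0.28],[0.0137,0,0.3127]],"yaw":[0,0,0,0,-0.4,-0.8,-1.2,-1.55]}' 0
python3 -m crank '{"travel":[[0,0.03,0],[0,0.08,0],[0,0.13,0],[0,0.16,0],[0,0.168,0],[0,0.168,0]],"yaw":[0,0,0,0,0,0]}'
python3 -m crank '{"travel":[[0.02,0,0],[0.04,0,0],[0.06,0,0],[0.08,0,0],[0.1,0,0],[0.12,0,0],[0.13,0,0],[0.14,0,0]],"yaw":[0,0,0,0,0,0,0,0]}'
python3 -m crank '{"travel":[[0.01,0,0],[0.018,0,0],[0.024,0,0],[0.026,0,0]],"yaw":[0,0,0,0]}'
python3 - <<'E'
from h import *
o=get_obs();print(((o['ee_pos'][:2]-[.718,.232])@[.9634,.268]).round(4),o['wrist_force'])
E
```

```text
time: 21.42
ee_pos: [0.4114, 0.1484, 0.2616]
tool_rot: [-1.56, -0.214, 0.215]
wrist_force: [0.7, -1.2, 0.4]
grip_width: -0.0001
time: 22.18
ee_pos: [0.4112, 0.1466, 0.0944]
tool_rot: [-1.56, -0.212, 0.212]
wrist_force: [-0.1, -0.6, -0.8]
grip_width: -0.0005
time: 23.18
ee_pos: [0.5464, 0.1839, 0.0949]
tool_rot: [-1.56, -0.213, 0.211]
wrist_force: [-2.1, 0.3, 0.7]
grip_width: -0.0001
time: 23.68
ee_pos: [0.5711, 0.1906, 0.0939]
tool_rot: [-1.56, -0.212, 0.212]
wrist_force: [-0.9, -0.7, 1.4]
grip_width: -0.0003
-0.1526 [-0.88023551 -0.65296411  1.41542515]
```

```bash
python3 -m crank '{"travel":[[0.0015,0,0],[0.003,0,0],[0.003,0,0]],"yaw":[0,0,0]}'
python3 -m crank '{"travel":[[0.001,0,0],[0.002,0,0],[0.002,0,0]],"yaw":[0,0,0]}'
```

```text
time: 24.05
ee_pos: [0.5717, 0.1907, 0.0939]
tool_rot: [-1.561, -0.209, 0.215]
wrist_force: [-11.2, -3.9, 4.8]
grip_width: -0.0002
time: 24.42
ee_pos: [0.5718, 0.1907, 0.0939]
tool_rot: [-1.562, -0.206, 0.218]
wrist_force: [-21.3, -6.6, 9.4]
grip_width: 0.0
```

The force rises without any motion, so the drawer is at its stop. I'll back off, raise and check.

```bash
python3 -m crank '{"travel":[[-0.01,0,0],[-0.04,0,0],[-0.08,0,0],[-0.1,-0.05,0],[-0.12,-0.1,0],[-0.13,-0.15,0],[-0.14,-0.17,0],[-0.14,-0.17,0]],"yaw":[0,0,0,0,0,0,0,0]}'
python3 -m crank '{"travel":[[0,0,0],[0,0,0],[0,0,0],[0,0,0]],"yaw":[0,0,0,0]}'
python3 - <<'E'
from beads import *
for n in('top','scene'):
    im,d,K,T,c=cam(n);W=world(d,K,T,c);q=W.reshape(-1,3)
    u=(q[:,:2]-[.718,.232])@[.9634,.268];v=(q[:,:2]-[.718,.232])@[-.268,.9634]
    m=(u<-.118)&(u>-.29)&(abs(v)<.07)&(q[:,2]>.1)&(q[:,2]<.14);print(n,'handle u',m.sum(),u[m].mean())
    red=(im[...,0]>110)&(im[...,1]<80)&(im[...,2]<80)&(np.hypot(W[...,0]-.477,W[...,1]+.166)<.06)&(W[...,2]>.12)
    print('stirrer',W[red].mean(0).round(3));beads(n)
    if n=='top': show(im,'l.png')
E
```

```text
time: 25.42
ee_pos: [0.4411, 0.1546, 0.2658]
tool_rot: [-1.56, -0.215, 0.209]
wrist_force: [-0.4, 0.1, -0.6]
grip_width: 0.0002
time: 25.92
ee_pos: [0.4407, 0.1545, 0.2636]
tool_rot: [-1.561, -0.211, 0.213]
wrist_force: [-1.1, -0.6, -0.3]
grip_width: -0.0003
top handle u 68 -0.13450842054970416
stirrer [ 0.48  -0.17   0.131]
top o 13 [ 0.53  -0.343  0.027] [33, 35, 89]
top o 10 [ 0.474 -0.413  0.026] [58, 107, 11]
top b 48 [ 0.621 -0.415  0.027] [45, 109, 30]
top b 44 [ 0.587 -0.346  0.028] [101, 139, 49]
top b 44 [ 0.559 -0.482  0.027] [46, 34, 98]
scene handle u 157 -0.13603264918620517
stirrer [ 0.478 -0.17   0.13 ]
scene o 44 [ 0.529 -0.337  0.025] [37, 37, 94]
scene o 43 [ 0.472 -0.404  0.025] [52, 105, 19]
scene o 45 [ 0.482 -0.447  0.025] [86, 125, 28]
scene b 55 [ 0.586 -0.345  0.025] [102, 139, 50]
scene b 62 [ 0.621 -0.415  0.025] [45, 110, 29]
scene b 61 [ 0.557 -0.481  0.025] [47, 31, 98]
```

View pics/l.png

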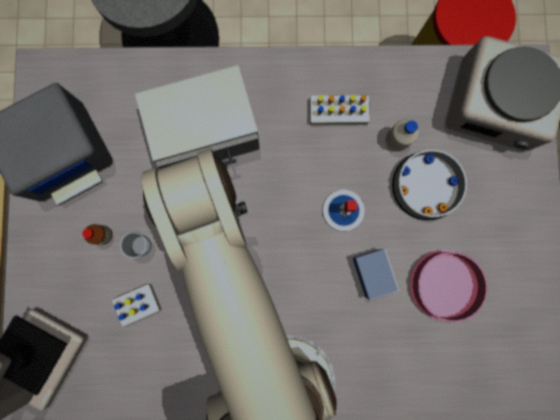

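```bash
python3 -c "from station import close_job;print(close_job())"
```

```text
the job is handed in; nothing more can be done
None
```

I ran the whole task and handed it in at about 26 s of the 72 s allowed; no verdict is reported. I pulled the drawer open by its handle, took out the stirrer and stirred the beads in the aluminium bowl. I then stood the stirrer on the white stand and pushed the drawer shut.

Last checks before handing in:
- **Drawer:** the handle is back at its starting position within about 1 mm. The push ended against a hard stop at about 22 N.
- **Stirrer:** it is upright and released, within about 5 mm of the stand's centre.
- **Beads:** all six are in the bowl, roughly 28 to 52 mm from where they started. I matched each bead to its start by ring order and colour, because beads of one colour look alike. One orange bead lies only about 19 mm from another orange bead's start, but ring order puts its own start about 52 mm away.
- **Jar:** it was upright in the drawer in the last view before closing. I could not see it once the drawer was shut.
- **Other items:** the reagent bottle, beaker and amber bottle look unmoved in the last picture, but I did not measure them again.

The wrist force reached about 20 N when the fingers first came down on the handle, probably from brushing the drawer front. In the final top view my colour filter found only two of the three orange beads; the scene camera found all six beads.

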